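# Refit the ratcheting fuel cap on a mower engine

### The arm

A 7-joint arm with a two-finger parallel gripper is mounted at the origin on the work surface. World frame = base frame: x ahead of the robot, y to its left, z up, the work surface at z = 0. Lengths are in m, angles in rad, forces in N, time in s.
With the tool pointing down it reaches from about 0.425 to 0.875 m from the base axis. Payload 4.7 kg.
Tool frame: the origin (TCP) lies at the very end of the fingers, on their centre line; the grasp point (between the pads) lies 19 mm behind it; z points along the fingers, y is the line along which they close (so a half turn about z gives the same grasp; the last joint's range is limited). The gripper opens to 87 mm and grips with 3 to 60 N. Pads are 19 mm wide; open, the fingers measure 117 mm over their backs; the gripper's body (75 mm by 190 mm) begins 51 mm behind the grasp point.
Start: joints at [-1.18, 0.321, -0.07, 1.45, 0.023, 1.371, -0.057], TCP at [0.239, 0.604, 0.223] pointing down, gripper open.
Joint ranges: [-2.86, 2.86], [-0.3, 2.09], [-1.38, 1.24], [0.06, 2.45], [-1.56, 4.7], [0.09, 2.05], [-2.69, 2.69]. Speed limits (rad/s): [2.57, 2.57, 3.14, 3.14, 3.14, 3.14, 3.14].

### API

Orientations are given as a rotation vector (axis times angle).
In Python, from bench import ctrl, get_image, job gives the robot as it stands.
- The arm moves only by the shell command python3 -m crank 'ROWS' [FORCE]. ROWS is JSON, a list that holds one entry, the list of rows, each a list of 5 numbers: the shift along the tool's x, y, z in mm, then the turn about the tool's z in rad, then the closure, from -1 (fully open) to 1 (shut), so that 0 is half open. A call has 1 to 10 rows; each row shifts and turns the commanded pose from where the row before left it, along the tool's axes as they then stand; what a row does not reach is not made up. A row lasts 1/12 s, in which the tool goes at most 41.7 mm and 7.16 degrees, less where a joint would pass 70% of its speed; a pose out of reach is approached as far as the arm can. A call with a gripper value outside its range is refused whole. The fingers move at their own pace and stop on an object; FORCE is the grip in N (left out, the last holds). Time passes only in rows, so rows that do not move let the fingers close. It gives the time, the measured TCP pose, the force, the opening and the grip force at its end, in the units of the state.
- ctrl.get_state(): the state, without advancing time (a new reading comes with each control period).
- get_image(name): name is "scene" or "top" or "wrist"; returns a dict with "pixels" (480x640x3 uint8, red, green, blue), "fx", "fy", "cx", "cy" (pixels), "T" (4x4, takes a point from camera to world coordinates); the wrist camera has in their place "T_tool_cam" (4x4, takes a point from camera to tool coordinates, whose origin is the TCP and whose axes are the flange's). Camera axes: x right, y down, z forward; pixel columns grow to the right and rows downward; lengths in m; the calibration is good to about 2 mm. A picture is of the moment at which its call begins: read the wrist's pose just before it. There is no depth.
- job.close_job(): hands the job in; it is judged then, once.
The state is a dict: "time": time; "joint_positions": joint angles; "qd": joint speeds; "joint_torque": joint torques, N m; "position": TCP position; "tool_rot": TCP orientation; "ft_force": force on the tool from outside, world axes, zero at the start; "torque": the same for the moment, N m; "grip_width": opening from 0.0 (shut) to 1.0 (fully open); "grip_force": force on a finger pad.
Only numpy, scipy, OpenCV 4.12 (cv2) and the standard library are available. Lean on these libraries where they do the work, as an engineer would, in place of code of your own. Each camera call takes 0.05 s, during which the arm holds its last target. There are 200 camera calls.

### The job

The mower engine's fuel filler neck is open and its red cap lies on the bench beside it: fit the cap. Set it on the neck, keep light pressure on and turn it until its hidden lugs find the slots and it drops flush, then turn it clockwise until the ratchet gives and clicks round, stop there and let go. Don't force the neck or run the ratchet on, and leave the other things on the bench alone.

Things in the scene. Friction and masses are not known exactly. Their poses are not given: they have to be found in the camera images.
- cap: Red ribbed fuel filler cap, loose, right way up on the bench. Round grip shell 57 mm across, 22 mm tall; grip it round the shell at any yaw. Origin: centre of the shell's underside, 14 mm above the bench at the start as the cap stands on its plug; z up. About 80 g. Fitted, its origin is at filler.
- plug_nose (a point): Middle of the flat foot of the cap's black plug, 14 mm below cap's origin. Plug 28 mm across, nose tapered to 21 mm. Three lugs 120 deg apart stick out to 19.5 mm from the axis, 8 mm wide, 5.5 to 10 mm below the shell. How the lugs are turned relative to the shell is unknown (any angle) and hidden.
- filler (a point): Centre of the top rim of the filler neck, 197 mm above the bench. The neck is a black tube 50 mm outside, 44 mm inside, rising 22 mm above the tank, with a steel lip in its mouth, 4 mm thick, 33 mm inside. Lugs not over the slots ride on the lip, the shell 10 mm above the rim; over them the cap drops until its shell rests on the rim.
- slot (a point): Middle of one of three slots through the lip, 120 deg apart, each 40 deg wide, on the rim, 19 mm from its centre. Lugs enter within about 6 deg either side. Once dropped, the cap turns clockwise (from above) freely, lugs under the lip, some 35 to 75 deg, different each time, to a hidden stop; further turning loads the ratchet.
- ratchet (a joint): How far the cap's shell has slipped clockwise round its plug, rad; 0 at the start. The fine-toothed ratchet between them holds about 0.45 N m; then it gives with a run of small clicks: the shell slips round while the torque no longer rises. Anticlockwise from 0 the shell drives the plug solidly.
- engine: Red and black vertical-shaft petrol engine, about 430 x 330 mm, fixed on two timber bearers. Origin: on the bench under the crankshaft; the cream plastic tank, 110 x 200 mm, top 175 mm up, is centred 155 mm to -x; the neck's axis is at x -155, y +30 mm. Highest part but the neck: the starter screen, 181 mm.
- flask: Aluminium drinking flask with black cap, 72 mm across, 206 mm tall, standing. Origin: centre of its underside.
- spanner: Chrome spanner, 190 mm long, lying flat along its x axis. Origin: middle, underside.
- head_torch: Orange plastic head torch lamp, about 50 x 70 x 40 mm. Origin: centre of its underside.
- pot: Grey ceramic pot, 100 mm across the rim, 95 mm tall. Origin: centre of its underside.
Not all that is in view belongs to the job. Several things have the shape of the cap; the one meant has the colours described above.

How it is judged:
On the way, in this order (a step that is already met when the one before it is completed fails the run):
1. the cap has dropped into the neck and sits on the rim, its ratchet not yet slipped (horizontal distance between cap and filler below 0.004 m and z of cap in the frame of filler below 0.003 m and value of joint ratchet below 0.03 rad), for 0.05 s.
2. with the cap down on the rim, the ratchet has slipped (horizontal distance between cap and filler below 0.004 m and z of cap in the frame of filler below 0.003 m and value of joint ratchet above 0.04 rad), for 0.05 s.
At the end, for the whole second after the job is handed in: The cap sits on the neck: centred within 4 mm, its shell within 3 mm of the rim, level within 0.08 rad, at rest and let go; its ratchet has slipped, by at least 0.04 and at most 0.40 rad (all of step 2 and angle between cap's own z axis and vertical below 0.08 rad and value of joint ratchet below 0.4 rad and linear speed of cap below 0.01 m/s); the robot touches nothing.
It fails at once if the ratchet was run on and on instead of stopping when it gave (value of joint ratchet above 0.4 rad).
It fails at once if the neck was forced (contact force between cap and engine above 100 N).
It fails at once if the flask, spanner, head torch or pot was shifted by more than 20 mm (distance of any of flask, spanner, head_torch, pot from where it was at the start of the episode above 0.02 m).
It also fails if it takes over 72 s, if anything falls off the work surface, if the arm or the gripper's body presses on something with over 40 N, if the wrist force passes 120 N, or if a joint passes its speed limit or range.

## Working session

There is one attempt and no reset: what is moved stays moved. The work goes in short steps, Python scripts to look and compute and a shell command to move; the robot and the scene stay as the last step left them, time stands still between calls to the robot, and variables do not carry over. Pictures are saved under pics/ and viewed, at most 10 in all, crops included, and the job is handed in when it is done.

```bash
mkdir -p pics; python3 - <<'E'
from bench import ctrl,get_image
import cv2,numpy as np
s=ctrl.get_state();print({k:np.round(v,3) for k,v in s.items()})
for n in("scene","top"):
    i=get_image(n);cv2.imwrite(f"pics/{n}.png",i["pixels"][:,:,::-1]);print(n,i["fx"],i["cx"],i["cy"],np.round(i["T"],3))
E
```

```text
{'time': np.float64(0.0), 'joint_positions': array([-1.18 ,  0.322, -0.07 ,  1.452,  0.023,  1.371, -0.057]), 'qd': array([-0.002, -0.   , -0.001, -0.   , -0.   ,  0.002, -0.001]), 'joint_torque': array([ 0.0000e+00, -4.9129e+01, -4.0400e-01, -3.1253e+01, -6.4000e-02,
        4.4000e-02,  0.0000e+00]), 'position': array([0.239, 0.604, 0.221]), 'tool_rot': array([-5.880e-01, -3.086e+00,  3.000e-03]), 'ft_force': array([-0.549,  0.078,  0.349]), 'torque': array([ 0.01 , -0.024, -0.01 ]), 'grip_force': np.float64(0.0), 'grip_width': np.float64(0.996)}
scene 444.8397208869541 327.04975624735897 240.40864186260166 [[ 0.875  0.378 -0.302  0.852]
 [ 0.484 -0.695  0.531 -0.702]
 [-0.009 -0.611 -0.791  0.93 ]
 [ 0.     0.     0.     1.   ]]
top 468.8464004669292 317.2290806591275 236.29579283281356 [[-0.016 -0.996  0.086  0.477]
 [-1.     0.017  0.002 -0.185]
 [-0.004 -0.086 -0.996  1.196]
 [ 0.     0.     0.     1.   ]]
```

View pics/top.png

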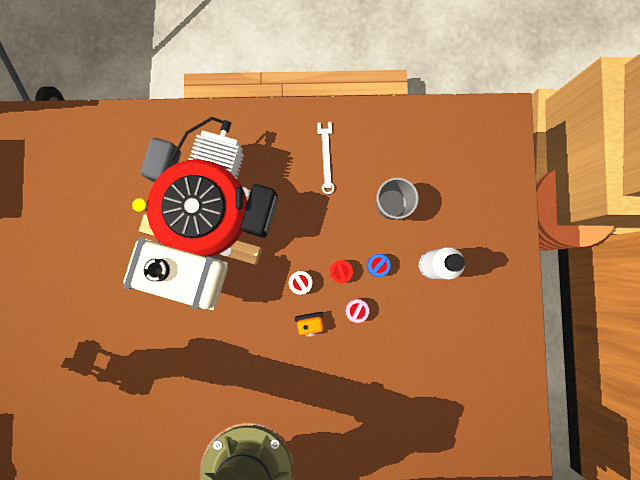

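View pics/scene.png

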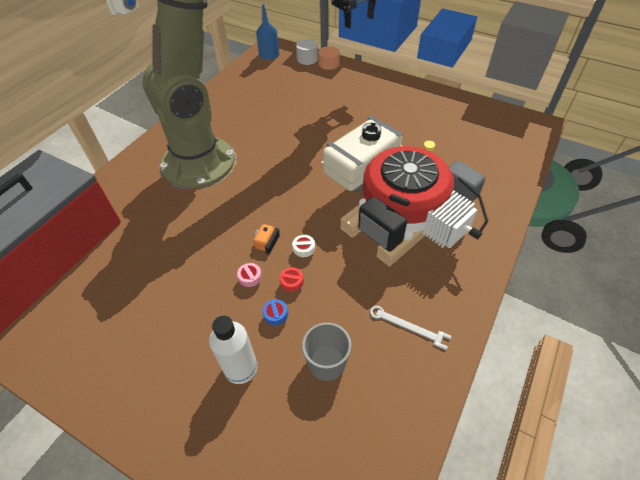

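The red cap is at about top (341,271) and scene (291,279). The neck is at top (156,269) and scene (371,131). The white, blue and pink caps are decoys.

```bash
cat > h.py <<'E'
from bench import ctrl,get_image
import cv2,numpy as np
from scipy.spatial.transform import Rotation as R
def tool():
    s=ctrl.get_state();T=np.eye(4);T[:3,:3]=R.from_rotvec(s["tool_rot"]).as_matrix();T[:3,3]=s["position"];return T
def shot(n):
    W=tool() if n=="wrist" else None
    i=get_image(n)
    if n=="wrist": i["T"]=W@i["T_tool_cam"]
    return i
def plane(i,uv,z):
    d=i["T"][:3,:3]@np.array([(uv[0]-i["cx"])/i["fx"],(uv[1]-i["cy"])/i["fy"],1]);o=i["T"][:3,3]
    return o+d*(z-o[2])/d[2]
def red(i):
    h=cv2.cvtColor(i["pixels"],cv2.COLOR_RGB2HSV)
    return cv2.inRange(h,(0,150,90),(4,255,255))|cv2.inRange(h,(174,150,90),(180,255,255))
def delta(p): # world target offset of the TCP in tool axes, mm
    T=tool();return T[:3,:3].T@(np.array(p)-T[:3,3])*1000
E
python3 - <<'E'
from h import *
for n in("top","scene"):
    i=shot(n);c,_=cv2.findContours(red(i),cv2.RETR_EXTERNAL,cv2.CHAIN_APPROX_NONE)
    for k in c:
        if cv2.contourArea(k)>100:
            (u,v),wh,a=cv2.minAreaRect(k);print(n,round(u,1),round(v,1),np.round(wh),cv2.contourArea(k),plane(i,(u,v),.03).round(4))
    print(n,"neck",plane(i,(156,269.5) if n=="top" else (371,131),.2))
T=tool();print(T.round(3));print(shot("wrist")["T_tool_cam"].round(3))
E
```

```text
top 341.0 271.0 [22. 22.] 386.0 [ 0.4897 -0.2394  0.03  ]
top 196.7 206.2 [99. 94.] 7204.5 [0.658  0.1196 0.03  ]
top neck [0.49749144 0.16102022 0.2       ]
scene 291.0 279.0 [24. 22.] 423.0 [ 0.4886 -0.2415  0.03  ]
scene 46.1 253.9 [ 54. 174.] 7244.5 [-0.0923 -0.4732  0.03  ]
scene 407.8 180.9 [87. 73.] 4785.0 [0.6063 0.1989 0.03  ]
scene neck [0.50054029 0.15091864 0.2       ]
[[-0.93   0.368 -0.     0.239]
 [ 0.368  0.93  -0.001  0.604]
 [-0.    -0.001 -1.     0.222]
 [ 0.     0.     0.     1.   ]]
[[ 0.    -0.955 -0.298  0.082]
 [ 1.     0.     0.     0.001]
 [-0.    -0.298  0.955 -0.162]
 [ 0.     0.     0.     1.   ]]
```

```bash
python3 -m crank '[[[0,0,-30,0,-1],[0,0,-30,0,-1],[0,0,-28,0,-1],[-25,-20,0,0,-1],[-25,-20,0,0,-1],[-25,-20,0,0,-1],[-25,-20,0,0,-1],[-25,-20,0,0,-1],[-25,-20,0,0,-1],[-25,-20,0,0,-1]]]' 
python3 -m crank '[[[-25,-20,0,0,-1],[-25,-20,0,0,-1],[-25,-20,0,0,-1],[-25,-20,0,0,-1],[-25,-20,0,0,-1],[-25,-20,0,0,-1],[-25,-20,0,0,-1],[-25,-20,0,0,-1],[-25,-20,0,0,-1],[0,0,0,0,-1]]]'
python3 - <<'E'
from h import *
i=shot("wrist");cv2.imwrite("pics/w1.png",i["pixels"][:,:,::-1])
np.savez("w1.npz",**i);print(tool().round(3)[:3,3])
E
```

```text
time: 1.08
position: [0.3509, 0.4083, 0.3106]
tool_rot: [0.588, 3.086, 0.0]
ft_force: [-0.3, 0.5, 0.6]
grip_width: 0.998
grip_force: 0.0
time: 1.92
position: [0.4965, 0.1518, 0.3109]
tool_rot: [0.605, 3.08, -0.004]
ft_force: [0.6, 0.1, 0.5]
grip_width: 1.0
grip_force: 0.0
[0.495 0.155 0.311]
```

View pics/w1.png

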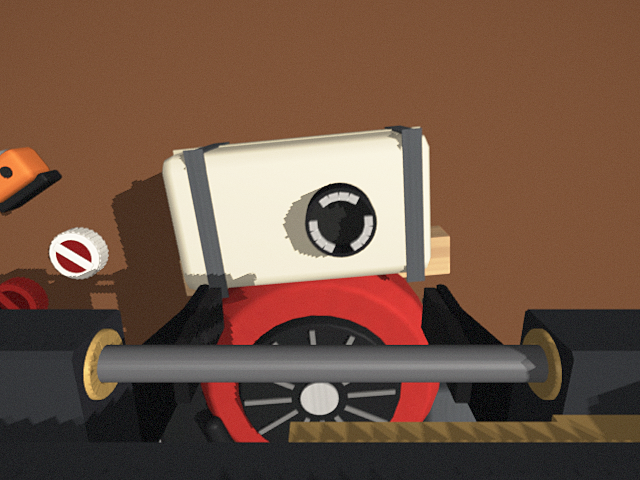

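The neck is at about wrist (341,219). Three steel lip arcs show, with the slots between them.

```bash
cat > neck.py <<'E'
from h import *
from scipy.optimize import least_squares
def neck(i,c0,rw=45):
    g=i["pixels"].astype(int);V=g.max(2);m=np.zeros(V.shape,np.uint8)
    h=cv2.cvtColor(i["pixels"],cv2.COLOR_RGB2HSV)
    vv,uu=np.mgrid[:480,:640]
    m=((V>90)&(h[...,1]<60)).astype(np.uint8)
    n,l,st,cen=cv2.connectedComponentsWithStats(m)
    P=[]
    for k in range(1,n):
        if 60<st[k,4]<1500 and np.hypot(*(cen[k]-c0))<35:
            c,_=cv2.findContours((l==k).astype(np.uint8),cv2.RETR_EXTERNAL,cv2.CHAIN_APPROX_NONE)
            P.append(np.array([plane(i,p,.197)[:2] for p in c[0][:,0]]));print("arc",st[k])
    P=np.vstack(P)
    f=lambda q:np.minimum(abs(np.hypot(*(P-q).T)-.0165),abs(np.hypot(*(P-q).T)-.022))
    r=least_squares(f,P.mean(0),loss="soft_l1",f_scale=.0005)
    return r.x,np.median(f(r.x))
E
python3 - <<'E'
from neck import *
i=dict(np.load("w1.npz"));print(i["T"].round(3),i["fx"])
print(neck(i,(341,219)))
h=cv2.cvtColor(i["pixels"],cv2.COLOR_RGB2HSV)
m=cv2.morphologyEx(cv2.inRange(h,(0,0,0),(180,255,75)),2,np.ones((3,3),np.uint8))
n,l,st,c=cv2.connectedComponentsWithStats(m);k=l[245,341];print(st[k])
c,_=cv2.findContours((l==k).astype(np.uint8),cv2.RETR_EXTERNAL,cv2.CHAIN_APPROX_NONE);print(cv2.minEnclosingCircle(c[0]),plane(i,cv2.minEnclosingCircle(c[0])[0],.197))
E
```

```text
[[ 0.378  0.883  0.278  0.421]
 [ 0.926 -0.36  -0.115  0.184]
 [-0.002  0.301 -0.954  0.472]
 [ 0.     0.     0.     1.   ]] 411.68783858620145
arc [319 192  41  16 361]
arc [350 215  23  36 342]
arc [309 220  26  33 362]
(array([0.49532736, 0.16651689]), np.float64(0.00021535406857173603))
[ 305  183   71   74 2852]
((339.9705810546875, 219.26470947265625), 36.93183517456055) [0.49262319 0.16718733 0.197     ]
```

```bash
python3 - <<'E'
from neck import *
for k in range(2):
    print(tool()[:3,3].round(4));i=shot("wrist");print(neck(i,(341,219)))
E
python3 -m crank '[[[-25,0,0,0.1,-1],[-25,0,0,0.1,-1],[0,0,0,0.12,-1],[0,0,0,0.12,-1],[0,0,0,0.12,-1],[0,0,0,0.12,-1],[0,0,0,0.12,-1],[0,0,0,0,-1],[0,0,0,0,-1],[0,0,0,0,-1]]]'
python3 - <<'E'
from neck import *
i=shot("wrist");cv2.imwrite("pics/w2.png",i["pixels"][:,:,::-1])
T=np.linalg.inv(i["T"]);p=T[:3,:3]@np.array([.4955,.1655,.197])+T[:3,3];uv=p[:2]/p[2]*i["fx"]+[i["cx"],i["cy"]];print(uv)
print(neck(i,uv));print(tool().round(4))
E
```

```text
[0.4949 0.1555 0.3107]
arc [314 196  41  16 358]
arc [346 220  23  35 340]
arc [304 224  27  33 370]
(array([0.49533774, 0.1665667 ]), np.float64(0.0002674301462341367))
[0.4938 0.1583 0.3106]
arc [311 200  41  16 351]
arc [343 223  22  35 337]
(array([0.49541287, 0.16626852]), np.float64(0.00018768363903554942))
time: 2.9
position: [0.5385, 0.1401, 0.3105]
tool_rot: [-1.737, -2.617, -0.0]
ft_force: [-0.7, -0.4, 0.5]
grip_width: 1.001
grip_force: 0.0
[276.77802933 176.31480669]
arc [244 143  30  34 382]
arc [290 147  22  40 369]
arc [254 191  41  18 390]
(array([0.49573139, 0.16627297]), np.float64(0.0002402282046969524))
[[-3.873e-01  9.220e-01 -1.000e-04  5.386e-01]
 [ 9.220e-01  3.873e-01  2.000e-04  1.398e-01]
 [ 2.000e-04  0.000e+00 -1.000e+00  3.106e-01]
 [ 0.000e+00  0.000e+00  0.000e+00  1.000e+00]]
```

```bash
python3 -m crank '[[[0,0,0,0.107,-1],[0,0,0,0.107,-1],[0,0,0,0.107,-1],[0,0,0,0.107,-1],[0,0,0,0.107,-1],[0,0,0,0.107,-1],[0,0,0,0.107,-1],[0,0,0,0.1,-1],[0,0,0,0,-1]]]'
python3 -m crank '[[[-36,12,0,0,-1],[-36,12,0,0,-1],[-36,12,0,0,-1],[-36,12,0,0,-1],[-36,12,0,0,-1],[-36,12,20,0,-1],[-36,12,30,0,-1],[-36,12,30,0,-1],[-36,12,30,0,-1],[-36,12,0,0,-1]]]'
python3 -m crank '[[[0,0,0,0,-1],[0,0,0,0,-1],[0,0,0,0,-1],[0,0,0,0,-1]]]'
python3 - <<'E'
from neck import *
i=shot("wrist");cv2.imwrite("pics/w3.png",i["pixels"][:,:,::-1]);np.savez("w3.npz",**i)
print(tool().round(4)[:3])
c,_=cv2.findContours(red(i),cv2.RETR_EXTERNAL,cv2.CHAIN_APPROX_NONE)
for k in c:
    if cv2.contourArea(k)>300: print(cv2.minEnclosingCircle(k),cv2.contourArea(k),plane(i,cv2.minEnclosingCircle(k)[0],.03))
E
```

```text
time: 3.7
position: [0.5388, 0.1392, 0.3106]
tool_rot: [-2.666, -1.662, -0.0]
ft_force: [-0.0, -0.3, 0.4]
grip_width: 1.002
grip_force: 0.0
time: 4.53
position: [0.4877, -0.2193, 0.2088]
tool_rot: [-2.655, -1.669, 0.007]
ft_force: [0.3, 0.7, -0.5]
grip_width: 1.002
grip_force: 0.0
time: 4.87
position: [0.4915, -0.2188, 0.2139]
tool_rot: [-2.662, -1.668, -0.002]
ft_force: [0.3, -0.1, 0.5]
grip_width: 0.999
grip_force: 0.0
[[ 4.358e-01  9.001e-01  8.000e-04  4.915e-01]
 [ 9.001e-01 -4.358e-01  6.000e-04 -2.187e-01]
 [ 9.000e-04  5.000e-04 -1.000e+00  2.139e-01]]
((250.5, 321.0), 19.52572250366211) 359.0 [ 0.38484762 -0.28514236  0.03      ]
((383.5, 322.0), 19.163867950439453) 343.5 [ 0.49676474 -0.34045978  0.03      ]
((388.0, 310.0), 19.646982192993164) 381.0 [ 0.50547232 -0.3308085   0.03      ]
((250.0, 308.5), 20.056270599365234) 411.5 [ 0.39068969 -0.27355337  0.03      ]
((327.90704345703125, 230.9998016357422), 34.053348541259766) 3392.0 [ 0.48823977 -0.23744176  0.03      ]
((251.0, 143.0), 22.825523376464844) 548.5 [ 0.4639438  -0.14212529  0.03      ]
((237.5, 135.0), 22.58881378173828) 559.5 [ 0.45710435 -0.13172957  0.03      ]
```

View pics/w3.png

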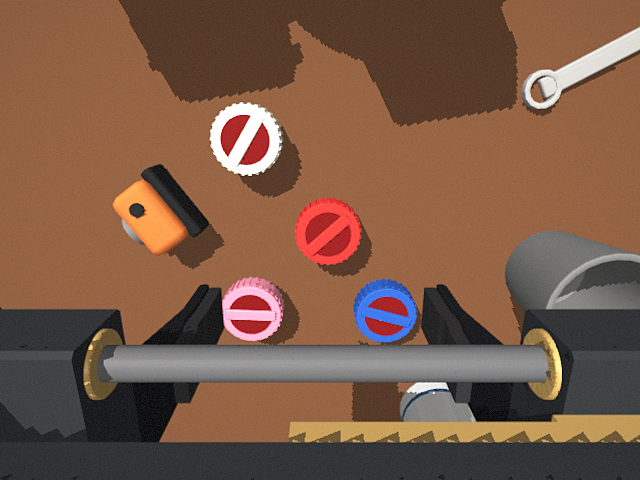

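The red cap sits at about (328,231), clear of the fingers' line. I'll take one look from straight above it to refine the position.

```bash
python3 -m crank '[[[-33,0,0,0,-1],[-33,0,0,0,-1],[-34,0,0,0,-1],[0,0,0,0,-1],[0,0,0,0,-1],[0,0,0,0,-1],[0,0,0,0,-1],[0,0,0,0,-1]]]'
python3 - <<'E'
from neck import *
i=shot("wrist")
c,_=cv2.findContours(red(i),cv2.RETR_EXTERNAL,cv2.CHAIN_APPROX_NONE)
k=max(c,key=cv2.contourArea);e=cv2.minEnclosingCircle(k);p=plane(i,e[0],.034);print(e,cv2.contourArea(k),p)
print(tool().round(4)[:3,3],delta((p[0],p[1],.007)))
E
```

```text
time: 5.58
position: [0.4478, -0.3085, 0.2135]
tool_rot: [-2.662, -1.668, -0.001]
ft_force: [0.1, 0.2, 0.1]
grip_width: 1.001
grip_force: 0.0
((329.0, 112.88194274902344), 37.970481872558594) 4080.0 [ 0.48795331 -0.23832174  0.034     ]
[ 0.4477 -0.3087  0.2135] [ 80.83700686   5.50638972 206.55977791]
```

```bash
python3 -m crank '[[[27,2,0,0,-1],[27,2,0,0,-1],[27,1.5,0,0,-1],[0,0,35,0,-1],[0,0,35,0,-1],[0,0,35,0,-1],[0,0,35,0,-1],[0,0,30,0,-1],[0,0,15,0,-1],[0,0,0,0,-1]]]'
python3 -m crank '[[[0,0,0,0,-1],[0,0,0,0,-1],[0,0,0,0,-1],[0,0,0,0,-1]]]'
python3 - <<'E'
from h import *
print(delta((.488,-.2383,.007)))
E
```

```text
time: 6.47
position: [0.4846, -0.2377, 0.0248]
tool_rot: [-2.659, -1.663, 0.008]
ft_force: [-0.2, 0.2, -0.1]
grip_width: 1.0
grip_force: 0.0
time: 6.8
position: [0.4886, -0.2401, 0.0302]
tool_rot: [2.663, 1.663, 0.004]
ft_force: [0.8, -0.2, -0.5]
grip_width: 1.0
grip_force: 0.0
[ 1.36372223 -1.39048281 23.15906507]
```

```bash
python3 -m crank '[[[1.5,-1.5,11,0,-1],[0,0,11,0,-1],[0,0,0,0,-1],[0,0,0,0,-1],[0,0,0,0,-1],[0,0,0,0,-1]]]'
python3 -m crank '[[[0,0,0,0,0],[0,0,0,0,1],[0,0,0,0,1],[0,0,0,0,1],[0,0,0,0,1],[0,0,0,0,1],[0,0,0,0,1],[0,0,0,0,1],[0,0,0,0,1]]]' 45
```

```text
time: 7.3
position: [0.4867, -0.2381, 0.0067]
tool_rot: [2.665, 1.663, 0.0]
ft_force: [0.4, -0.6, 0.5]
grip_width: 1.004
grip_force: 0.0
time: 8.05
position: [0.4868, -0.2379, 0.0067]
tool_rot: [2.665, 1.663, 0.0]
ft_force: [1.2, -1.2, -0.5]
grip_width: 0.632
grip_force: 45.0
```

```bash
python3 -m crank '[[[0,0,-15,0,1],[0,0,-30,0,1],[0,0,-35,0,1],[0,0,-35,0,1],[0,0,-35,0,1],[0,0,-35,0,1],[0,0,-35,0,1],[0,0,-35,0,1],[0,0,-25,0,1],[0,0,0,0,1]]]'
python3 -m crank '[[[37,-17,0,0,1],[37,-17,0,0,1],[37,-17,0,0,1],[37,-17,0,0,1],[37,-17,0,0,1],[37,-17,0,0,1],[37,-17,0,0,1],[37,-17,0,0,1],[37,-17,0,0,1],[35,-15,0,0,1]]]'
python3 -m crank '[[[0,0,0,0,1],[0,0,0,0,1],[0,0,0,0,1],[0,0,0,0,1],[0,0,0,0,1],[0,0,0,0,1]]]'
python3 - <<'E'
from h import *
i=shot("wrist");cv2.imwrite("pics/w4.png",i["pixels"][:,:,::-1]);print(delta((.4956,.1664,.197-.0073)),ctrl.get_state()["joint_positions"].round(2))
E
```

```text
time: 8.88
position: [0.4888, -0.2392, 0.2922]
tool_rot: [2.66, 1.66, 0.011]
ft_force: [0.3, -0.2, -0.3]
grip_width: 0.632
grip_force: 45.0
time: 9.72
position: [0.4963, 0.1688, 0.2856]
tool_rot: [-2.664, -1.664, 0.002]
ft_force: [0.0, 0.1, 0.2]
grip_width: 0.632
grip_force: 45.0
time: 10.22
position: [0.4976, 0.1651, 0.2868]
tool_rot: [-2.667, -1.66, -0.001]
ft_force: [-0.2, 1.2, -0.3]
grip_width: 0.632
grip_force: 45.0
[-3.44322772e-02 -2.21631910e+00  9.70909908e+01] [-0.74  0.02  0.38  1.67 -0.01  1.45 -0.82]
```

View pics/w4.png

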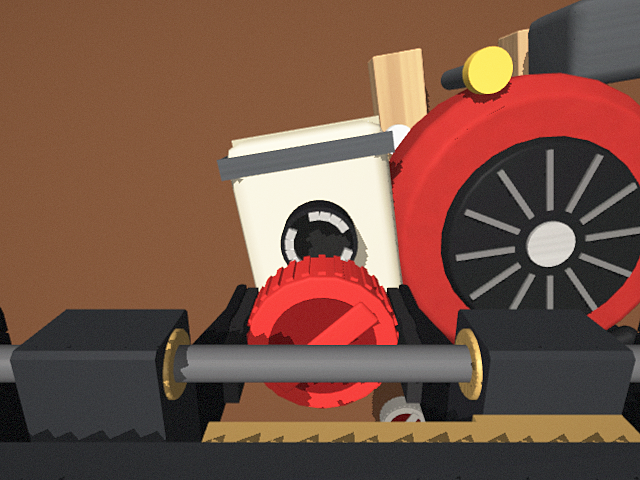

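The cap is held level, centred between the pads at about column 322, and the neck shows just beyond it. I'll descend in stages.

```bash
python3 -m crank '[[[0,-2.2,20,0,1],[0,0,20,0,1],[0,0,20,0,1],[0,0,15,0,1],[0,0,0,0,1],[0,0,0,0,1],[0,0,0,0,1],[0,0,0,0,1],[0,0,0,0,1],[0,0,0,0,1]]]'
python3 - <<'E'
from h import *
print(delta((.4956,.1664,.197-.0073)),ctrl.get_state()["ft_force"])
E
```

```text
time: 11.1
position: [0.4959, 0.1677, 0.2125]
tool_rot: [2.665, 1.663, 0.003]
ft_force: [-0.6, 0.3, -0.9]
grip_width: 0.629
grip_force: 45.0
[-1.33706343  0.28643952 22.83197966] [-0.59576285  0.29330559 -0.88086035]
```

```bash
python3 -m crank '[[[-1.3,0.3,3,0,1],[0,0,3,0,1],[0,0,3,0,1],[0,0,1,0,1],[0,0,0,0,1],[0,0,0,0,1],[0,0,0,0,1]]]'
python3 -m crank '[[[0,0,1,0,1],[0,0,1,0,1],[0,0,1,0,1],[0,0,0,0,1],[0,0,0,0,1]]]'
```

```text
time: 11.68
position: [0.4952, 0.1662, 0.2017]
tool_rot: [2.665, 1.663, 0.0]
ft_force: [-0.1, -0.1, -0.6]
grip_width: 0.631
grip_force: 45.0
time: 12.1
position: [0.4953, 0.1663, 0.1995]
tool_rot: [-2.665, -1.663, -0.001]
ft_force: [-2.2, -0.6, 5.8]
grip_width: 0.63
grip_force: 45.0
```

Contact is at the lip height, with about 6 N. Next I search anticlockwise.

```bash
python3 -m crank '[[[0,0,1,0,1],[0,0,0,-0.05,1],[0,0,0,-0.05,1],[0,0,0,-0.05,1],[0,0,0,-0.05,1],[0,0,0,-0.05,1],[0,0,0,-0.05,1],[0,0,0,-0.05,1],[0,0,0,-0.05,1],[0,0,0,0,1]]]'
python3 - <<'E'
from h import *
print(delta((.4956,.1664,.197-.0073)),ctrl.get_state()["torque"],ctrl.get_state()["joint_positions"][6])
E
```

```text
time: 12.93
position: [0.4962, 0.1667, 0.1995]
tool_rot: [2.279, 2.162, 0.005]
ft_force: [-1.8, 0.0, 7.4]
grip_width: 0.634
grip_force: 45.0
[-0.34256009 -0.56862423  9.76444931] [-0.17529512  0.37625111 -0.04447867] -0.40614525235948495
```

```bash
python3 -m crank '[[[0,0,1,-0.05,1],[0,0,0,-0.05,1],[0,0,0,-0.05,1],[0,0,0,-0.05,1],[0,0,0,-0.05,1],[0,0,0,-0.05,1],[0,0,0,-0.05,1],[0,0,0,-0.05,1]]]'
python3 -m crank '[[[0,0,0,-0.05,1],[0,0,0,-0.05,1],[0,0,0,-0.05,1],[0,0,0,-0.05,1],[0,0,0,-0.05,1],[0,0,0,-0.05,1],[0,0,0,-0.05,1],[0,0,0,-0.05,1]]]'
```

```text
time: 13.6
position: [0.4969, 0.1667, 0.199]
tool_rot: [1.803, 2.57, 0.007]
ft_force: [0.5, -0.3, 6.8]
grip_width: 0.634
grip_force: 45.0
time: 14.27
position: [0.4949, 0.1663, 0.1965]
tool_rot: [-1.261, -2.877, -0.001]
ft_force: [-1.7, 0.1, 1.5]
grip_width: 0.633
grip_force: 45.0
```

It has dropped: z fell 2.5 mm and the force went. I'll lower it with turning stopped.

```bash
python3 -m crank '[[[0,0,1.5,0,1],[0,0,1.5,0,1],[0,0,1.5,0,1],[0,0,1,0,1],[0,0,0,0,1],[0,0,0,0,1]]]'
python3 - <<'E'
from h import *
print(delta((.4956,.1664,.197-.0073)),ctrl.get_state()["torque"],ctrl.get_state()["joint_positions"][6])
E
```

```text
time: 14.77
position: [0.4952, 0.1664, 0.1954]
tool_rot: [-1.265, -2.875, -0.005]
ft_force: [-9.5, -3.1, 22.6]
grip_width: 0.631
grip_force: 45.0
[-0.30516175  0.27132442  5.69807242] [-0.69688172  2.19918596 -0.96784632] 0.38900322830331663
```

```bash
python3 -m crank '[[[0,0,-2,0.04,1],[0,0,0,0.04,1],[0,0,0,0.04,1],[0,0,0,0,1],[0,0,0,0,1]]]'
python3 - <<'E'
from h import *
print(delta((.4956,.1664,.197-.0073)),ctrl.get_state()["torque"],ctrl.get_state()["joint_positions"][6])
E
```

```text
time: 15.18
position: [0.495, 0.1662, 0.1927]
tool_rot: [-1.43, -2.797, 0.001]
ft_force: [-0.8, -0.1, -1.5]
grip_width: 0.634
grip_force: 45.0
[-0.16257223  0.61146695  3.00248981] [-0.0145301   0.01188917 -0.02929643] 0.2722915463986364
```

Freed. Lowering the rest of the way.

```bash
python3 -m crank '[[[0,0.5,1,0,1],[0,0,1,0,1],[0,0,1,0,1],[0,0,0.5,0,1],[0,0,0,0,1],[0,0,0,0,1]]]'
python3 - <<'E'
from h import *
print(delta((.4956,.1664,.197-.0073)),ctrl.get_state()["torque"],ctrl.get_state()["joint_positions"][6])
E
```

```text
time: 15.68
position: [0.4955, 0.1665, 0.1897]
tool_rot: [1.431, 2.797, 0.0]
ft_force: [-0.7, -0.2, 0.5]
grip_width: 0.634
grip_force: 45.0
[-0.10938636  0.01584962  0.00979696] [-0.13345577  0.17478547  0.04105752] 0.27246633344927657
```

```bash
python3 -m crank '[[[0,0,0.7,0,1],[0,0,0,0,1],[0,0,0,0,1],[0,0,0,0,1]]]'
python3 - <<'E'
from h import *
i=get_image("scene");x=cv2.resize(i["pixels"][80:200,310:470,::-1],(800,600),interpolation=2);cv2.imwrite("pics/s2.png",x)
print(ctrl.get_state()["torque"])
E
```

```text
time: 16.02
position: [0.4955, 0.1665, 0.1896]
tool_rot: [1.431, 2.797, 0.001]
ft_force: [-1.9, 0.3, 4.9]
grip_width: 0.631
grip_force: 45.0
[-0.30278398  0.61138503  0.027263  ]
```

View pics/s2.png

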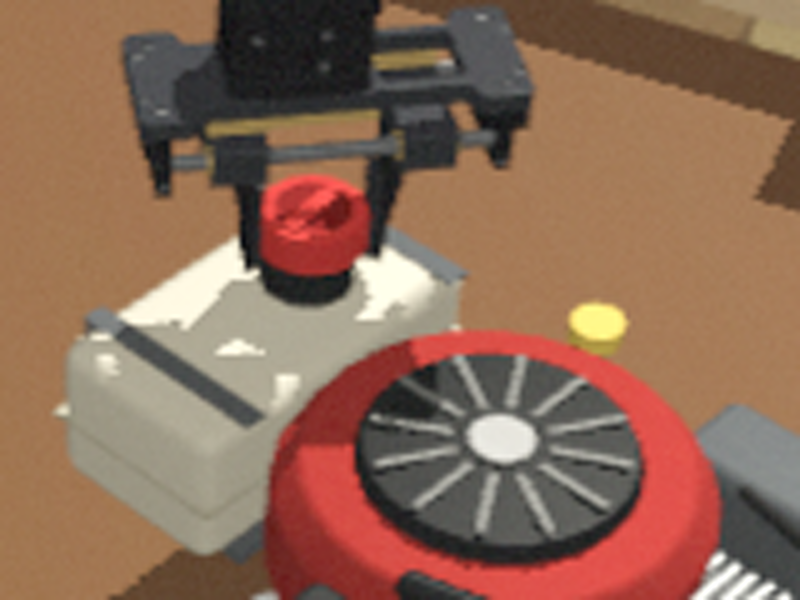

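The cap is seated: the shell, at about (315,230) in the crop, sits on the black neck. Now I turn clockwise, watching the torque.

```bash
cat > q.py <<'E'
from h import *
s=ctrl.get_state();print("torque",s["torque"].round(3),"q7",round(s["joint_positions"][6],4),delta((.4956,.1664,.1897)).round(2))
E
python3 -m crank '[[[0,0,0,0.05,1],[0,0,0,0.05,1],[0,0,0,0.05,1],[0,0,0,0.05,1],[0,0,0,0.05,1],[0,0,0,0.05,1],[0,0,0,0.05,1],[0,0,0,0.05,1],[0,0,0,0,1]]]'; python3 q.py
```

```text
time: 16.82
position: [0.4965, 0.166, 0.1897]
tool_rot: [1.959, 2.454, 0.002]
ft_force: [1.2, -1.4, 3.9]
grip_width: 0.634
grip_force: 45.0
torque [-0.436  0.014 -0.024] q7 -0.1277 [ 0.61 -0.78 -0.01]
```

```bash
python3 -m crank '[[[0,0,0,0.05,1],[0,0,0,0.05,1],[0,0,0,0,1]]]'; python3 q.py
```

```text
time: 17.07
position: [0.4963, 0.1662, 0.1896]
tool_rot: [2.078, 2.355, 0.002]
ft_force: [0.5, -0.5, 4.8]
grip_width: 0.633
grip_force: 45.0
torque [-0.43   0.056 -0.021] q7 -0.2262 [ 0.34 -0.71 -0.06]
```

```bash
python3 -m crank '[[[0,0,0,0.05,1],[0,0,0,0.05,1],[0,0,0,0,1]]]'; python3 q.py
```

```text
time: 17.32
position: [0.4963, 0.1663, 0.1897]
tool_rot: [2.193, 2.248, 0.002]
ft_force: [-0.2, -1.7, 5.0]
grip_width: 0.631
grip_force: 45.0
torque [-0.485  0.195 -0.017] q7 -0.3256 [ 0.13 -0.65 -0.02]
```

```bash
python3 -m crank '[[[0,0,0,0.05,1],[0,0,0,0.05,1],[0,0,0,0,1]]]'; python3 q.py
```

```text
time: 17.57
position: [0.4962, 0.1663, 0.1897]
tool_rot: [2.303, 2.136, 0.002]
ft_force: [0.6, -1.8, 5.4]
grip_width: 0.629
grip_force: 45.0
torque [-0.4    0.177 -0.007] q7 -0.4254 [ 0.02 -0.59 -0.03]
```

```bash
python3 -m crank '[[[0,0,0,0.05,1],[0,0,0,0.05,1],[0,0,0,0,1]]]'; python3 q.py
```

```text
time: 17.82
position: [0.4961, 0.1664, 0.1897]
tool_rot: [2.406, 2.019, 0.002]
ft_force: [0.1, -1.9, 5.0]
grip_width: 0.634
grip_force: 45.0
torque [-0.368  0.183  0.019] q7 -0.5252 [-0.13 -0.53 -0.  ]
```

```bash
python3 -m crank '[[[0,0,0,0.05,1],[0,0,0,0.05,1],[0,0,0,0,1]]]'; python3 q.py
```

```text
time: 18.07
position: [0.4961, 0.1665, 0.1897]
tool_rot: [2.505, 1.896, 0.002]
ft_force: [0.9, -1.4, 5.9]
grip_width: 0.633
grip_force: 45.0
torque [-0.372  0.263  0.032] q7 -0.625 [-0.21 -0.46 -0.04]
```

```bash
python3 -m crank '[[[0,0,0,0.05,1],[0,0,0,0.05,1],[0,0,0,0,1]]]'; python3 q.py
```

```text
time: 18.32
position: [0.4961, 0.1666, 0.1897]
tool_rot: [2.596, 1.769, 0.002]
ft_force: [-0.1, -1.5, 6.2]
grip_width: 0.629
grip_force: 45.0
torque [-0.256  0.237  0.007] q7 -0.7248 [-0.33 -0.37 -0.03]
```

```bash
python3 -m crank '[[[0,0,0,0.05,1],[0,0,0,0.05,1],[0,0,0,0,1]]]'; python3 q.py
```

```text
time: 18.57
position: [0.496, 0.1667, 0.1897]
tool_rot: [-2.681, -1.637, -0.003]
ft_force: [-0.4, -1.5, 5.4]
grip_width: 0.636
grip_force: 45.0
torque [-0.265  0.263 -0.069] q7 -0.8246 [-0.46 -0.26 -0.04]
```

```bash
python3 -m crank '[[[0,0,0,0.05,1],[0,0,0,0.05,1],[0,0,0,0,1]]]'; python3 q.py
```

```text
time: 18.82
position: [0.4959, 0.1666, 0.1897]
tool_rot: [-2.76, -1.501, -0.002]
ft_force: [-0.9, -1.6, 6.9]
grip_width: 0.632
grip_force: 45.0
torque [-0.298  0.36  -0.027] q7 -0.9243 [-0.36 -0.12 -0.04]
```

```bash
python3 -m crank '[[[0,0,0,0.05,1],[0,0,0,0.05,1],[0,0,0,0,1]]]'; python3 q.py
```

```text
time: 19.07
position: [0.496, 0.1664, 0.1897]
tool_rot: [2.83, 1.362, 0.002]
ft_force: [-0.8, -2.1, 5.3]
grip_width: 0.634
grip_force: 45.0
torque [-0.458  0.349  0.266] q7 -1.0232 [-0.26 -0.26 -0.05]
```

The stop has been reached and the torque is rising. Smaller steps now.

```bash
python3 -m crank '[[[0,0,0,0.03,1],[0,0,0,0.03,1],[0,0,0,0,1]]]'; python3 q.py
```

```text
time: 19.32
position: [0.496, 0.1664, 0.1897]
tool_rot: [2.869, 1.278, 0.002]
ft_force: [-0.7, -2.8, 5.1]
grip_width: 0.628
grip_force: 45.0
torque [-0.437  0.297  0.408] q7 -1.0822 [-0.28 -0.29 -0.04]
```

```bash
python3 -m crank '[[[0,0,0,0.03,1],[0,0,0,0.03,1],[0,0,0,0,1]]]'; python3 q.py
```

```text
time: 19.57
position: [0.496, 0.1664, 0.1896]
tool_rot: [2.906, 1.191, 0.002]
ft_force: [-0.7, -2.6, 6.2]
grip_width: 0.633
grip_force: 45.0
torque [-0.484  0.303  0.346] q7 -1.1421 [-0.3  -0.32 -0.06]
```

```bash
python3 -m crank '[[[0,0,0,0.03,1],[0,0,0,0.03,1],[0,0,0,0,1]]]'; python3 q.py
```

```text
time: 19.82
position: [0.4961, 0.1663, 0.1897]
tool_rot: [2.941, 1.104, 0.002]
ft_force: [-0.9, -3.1, 6.2]
grip_width: 0.633
grip_force: 45.0
torque [-0.49   0.311  0.39 ] q7 -1.2019 [-0.33 -0.36 -0.04]
```

The torque is flat over 0.12 rad, so the ratchet is giving. Before letting go, I'll check that the pads didn't slip by comparing the cap's bar angle with w4.

```bash
python3 - <<'E'
from h import *
i=shot("wrist")["pixels"][:,:,::-1];a=cv2.imread("pics/w4.png")
cv2.imwrite("pics/cmp.png",cv2.resize(np.hstack([a[240:430,220:430],i[240:430,220:430]]),None,fx=1.9,fy=1.9))
E
```

```text
(no output)
```

View pics/cmp.png

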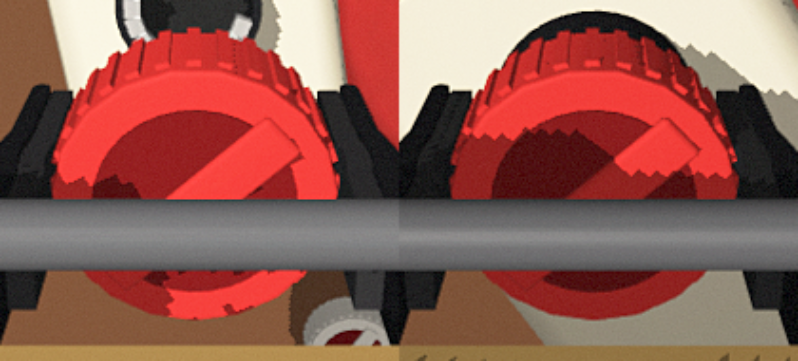

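The bar's end lies in the same place in both halves (about x 300, y 150), so the pads held and the slip was in the ratchet. Releasing.

```bash
python3 -m crank '[[[0,0,-0.5,0,1],[0,0,0,0,0.2],[0,0,0,0,-0.5],[0,0,0,0,-1],[0,0,0,0,-1],[0,0,0,0,-1],[0,0,0,0,-1],[0,0,0,0,-1],[0,0,0,0,-1]]]' 
python3 -m crank '[[[0,0,-10,0,-1],[0,0,-20,0,-1],[0,0,-35,0,-1],[0,0,-35,0,-1],[0,0,-20,0,-1],[0,0,0,0,-1],[0,0,0,0,-1],[0,0,0,0,-1],[0,0,0,0,-1]]]'
python3 - <<'E'
from h import *
i=shot("wrist");c,_=cv2.findContours(red(i),cv2.RETR_EXTERNAL,cv2.CHAIN_APPROX_NONE)
cv2.imwrite("pics/end.png",i["pixels"][:,:,::-1])
E
```

```text
time: 20.62
position: [0.4954, 0.1666, 0.1893]
tool_rot: [-2.942, -1.101, 0.0]
ft_force: [-0.2, -0.7, 0.5]
grip_width: 0.986
grip_force: 0.0
time: 21.37
position: [0.4948, 0.1663, 0.3081]
tool_rot: [2.942, 1.101, -0.004]
ft_force: [-1.1, -0.3, -0.2]
grip_width: 1.001
grip_force: 0.0
```

View pics/end.png

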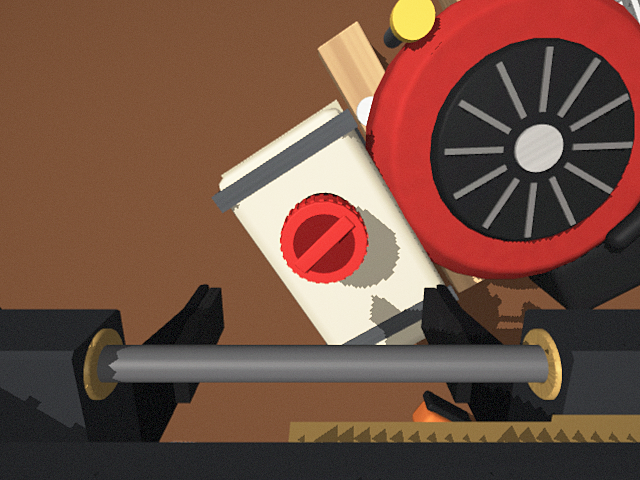

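The cap sits level on the neck at about (325,238), and the gripper is open and clear.

```bash
python3 -c "
from bench import job
print(job.close_job())"
```

```text
the job is handed in; nothing more can be done
None
```

The job is handed in with no verdict returned: the cap is flush on the filler neck and level, turned clockwise to its stop, then past it by an estimated 0.1–0.2 rad of ratchet slip (judged from the torque levelling off at about 0.4 N m), and the gripper is open and clear.

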